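# Draw the spent lamp from its deep well with sprung tongs

### The arm

A 6-joint arm with a two-finger parallel gripper is mounted at the origin on a cart in front of the work surface, level with it; the furniture and walls round the work are solid. World frame = base frame: x ahead of the robot, y to its left, z up, the work surface at z = 0. Lengths are in m, angles in rad, forces in N, time in s.
With the tool pointing down it reaches from about 0.325 to 0.9 m from the base axis. Payload 3.5 kg.
Tool frame: the origin (TCP) lies midway between the tips of the shut fingers; the grasp point (between the pads) lies 19 mm behind it; z points along the fingers, y is the line along which they close (so a half turn about z gives the same grasp; the last joint's range is limited). The gripper opens to 85 mm and grips with 20 to 120 N. Pads are 22 mm wide; open, the fingers measure 114 mm over their backs; the gripper's body (76 mm by 85 mm) begins 54 mm behind the grasp point. The pads swing forward as they close: fully open they stand 13 mm farther back than shut.
Start: joints at [1.214, 0.276, -0.026, 1.268, 0, 1.467], TCP at [0.157, 0.605, 0.231] pointing down, gripper open.
Joint ranges: [-3.12, 3.12], [-0.85, 1.88], [-1.08, 1.24], [-1.95, 2.15], [-1.57, 1.53], [-3.14, 3.14]. Speed limits (rad/s): [2.57, 2.57, 3.14, 3.14, 3.14, 3.14].

### API

Orientations are given as a unit quaternion [x, y, z, w].
In Python, from rig import ctrl gives the robot as it stands.
- The arm moves only by the tool step_arm, never from a script. Its argument "plan" is text: rows parted by semicolons, each of 7 numbers parted by spaces: the opening, from 0 (shut) to 1 (fully open), then the shift along the tool's x, y, z in cm, then the turn, a rotation vector about the tool's x, y, z in degrees. A call has exactly 5 rows; each row is the pose to reach, as a shift and turn from the pose commanded when the call began, along the tool's axes at that moment; what a row does not reach only later rows make up. A row lasts 1/8 s, in which the tool goes at most 62.5 mm and 10.7 degrees, less where a joint would pass 70% of its speed; a pose out of reach is approached as far as the arm can. A call with a gripper value outside its range is refused whole. The fingers move at their own pace and stop on an object; the grip force is fixed at half the most. Time passes only in rows, so rows that repeat a pose let the fingers close, or fill a call up. It gives the time, the measured TCP pose, the force, the opening and the grip force at its end, in the units of the state.
- ctrl.state(): the state, without advancing time (a new reading comes with each control period).
- ctrl.snapshot(name): name is "scene" or "top" or "wrist"; returns (picture, depth): 400x640x3 uint8, red, green, blue; 400x640 float32, m along the optical axis (not along the pixel's ray), 0 where there is no reading.
- ctrl.camera_model(name): a dict with "fx", "fy", "cx", "cy" (pixels), "xyz" and "rotation" of the camera in the world. Camera axes: x right, y up, looking along -z (the intrinsics and any distortion apply to the point x, -y, -z); pixel columns grow to the right and rows downward; lengths in m; the calibration is good to about 2 mm. The wrist camera is an equidistant fisheye: a pixel r from the principal point sees the ray r / f radians off the axis. A picture is of the moment at which its call begins: read the wrist's pose just before it. camera_model takes no time and is no camera call; for the wrist camera it gives the pose at the moment of the call.
- ctrl.finish_job(): hands the job in; it is judged then, once.
The state is a dict: "time_s": time; "qpos": joint angles; "joint_velocities": joint speeds; "tau": joint torques, N m; "tcp_pos": TCP position; "ee_rot": TCP orientation; "contact_force": force on the tool from outside, world axes, zero at the start; "moment": the same for the moment, N m; "finger_gap": finger opening in m; "gripper_force": force on a finger pad.
Only numpy, scipy, OpenCV 4.12 (cv2) and the standard library are available. Lean on these libraries where they do the work, as an engineer would, in place of code of your own. Each camera call takes 0.05 s, during which the arm holds its last target. There are 200 camera calls.

### The job

Take the sprung tongs with the orange grips from their stand, feel your way down the narrow well of the aluminium lamp module until their tips rest lightly on the lamp's yellow plate, squeeze them so that their lips hook under the white rim just above it, and draw the lamp out of its socket without crushing it or pressing it hard downward. Set it down gently in the blue tray, never touching it with the robot's own fingers, then stand the tongs upright in their stand again and leave the other things where they are.

Things in the scene. Friction and masses are not known exactly. Their poses are not given: they have to be found in the camera images.
- tongs_grip (a point): Middle of the sprung tongs (tips down), between their orange grip plates, 100 mm above the tips; z up the legs, y the squeezing direction. Ribbed plates 24 mm wide (x), 36 mm tall, 45 mm over both outer faces when open. A black bridge joins the legs 118 to 130 mm above the tips. Fixed to one leg, so central only while the tongs are open.
- tongs_tip (a point): The tip plane, 100 mm below tongs_grip, midway between the tips while open. Slippery steel legs 8 mm wide (x), 4 mm thick (y); tips 13 mm wide, 36 mm over their outsides when open. Each tip has an inward lip 3 mm long, 2.5 mm thick, flush with its underside, and two 1.5 mm ribs that centre the rim. The gap between the lips is the width over the plates less 23 mm (22 mm when open).
- tongs: The whole tongs, 90 g; origin and axes as tongs_tip. The legs stay parallel; a spring holds them open with 14 N at first touch, 18.5 N when squeezed 15 mm (30 mm over the plates, the stop). Squeezed to 41 to 43.5 mm over the plates they are held and still open; squeezed to the stop they are held firmest.
- tongs_leg: The sliding leg of the tongs (at +y); origin and axes as tongs_tip while open, moving to -y as the tongs are squeezed.
- stand_floor (a point): Floor of the slot in the grey tongs stand (fixed), centre; 6 mm above the worktop, z up, y along the slot. The slot is 18 mm (x) by 46 mm (y) and 50 mm deep, with funnel lips along its two long sides; the tongs stand in it on their tips. The stand is 62 mm tall.
- tongs_stand: The grey tongs stand, 50 x 76 mm at the foot, origin at its centre on the worktop, z up, y along its slot.
- well_mouth (a point): Centre of the well's mouth, level with the module's top, 74 mm above the worktop; z up, y along the well's long side. The well is 22 mm (x) by 46 mm (y), straight-sided; its floor lies 60 mm below the mouth. The lamp stands upright in its middle.
- lamp_module: The fixed aluminium lamp module with cooling fins, 70 x 96 x 74 mm; origin at its centre on the worktop, y along the well. Its socket has a 1.5 mm play along y for the lamp.
- lamp_glass (a point): Middle of the lamp's amber glass tip (9 mm across, 14 mm tall), on the lamp's axis, z up. Slippery steel neck (7 mm) below it. A collar is clamped on the neck: a yellow plate, 14 (x) x 38 mm (y), and 4 mm above its top a white rim, 14 mm across, 3 mm thick. The plate's top lies 15 to 41 mm below this point: it differs from lamp to lamp and is NOT measured; feel for it.
- lamp: The lamp with its collar, 35 g, 61 mm tall; origin at the end of its 12 x 14 mm foot, 53 mm below lamp_glass. Slippery: pinched on glass, rim side or neck it slips; lips under the rim (about 30 mm over the plates) hold it. A sprung socket holds the foot: 8 to 12 N to pull over 8 mm. Pressing down over 18 N or a leg's push over 25 N breaks it: squeeze the plates with about 30 N, at most 42.
- tray: Blue open tray (fixed), 90 mm (x) by 110 mm (y), rim 14 mm high, walls and floor 3 mm thick; origin at its centre on the worktop.
- dropper_1: Brown dropper bottle with a black bulb, 34 mm across, 96 mm tall; origin at the centre of its foot. A bystander.
- oil_bottle: White dropper bottle with a red bulb, 34 mm across, 96 mm tall; origin at the centre of its foot. A bystander.
- staining_jar: Violet staining jar, 40 x 46 x 51 mm; origin at the centre of its foot. A bystander.
Mind the look-alikes: they are no part of the job. Leave any turquoise look-alike of the tongs alone.

How it is judged:
By the outcome, as a careful person would: the job done as asked, in the order asked, and still so for the second after the job is handed in, with the robot touching nothing.
It also fails if it takes over 67 s, if anything falls off the work surface, if the arm or the gripper's body presses on something with over 40 N, if the wrist force passes 120 N, or if a joint passes its speed limit or range.

## Working session

There is one attempt and no reset: what is moved stays moved. The work goes in short steps, Python scripts to look and compute and a tool call to move; the robot and the scene stay as the last step left them, time stands still between calls to the robot, and variables do not carry over. Pictures are saved under pics/ and viewed, at most 12 in all, crops included, and the job is handed in when it is done.

Besides the shell and the picture viewer there is one more tool, called after "Request:" by a JSON object that holds its "op" and its "data", one argument or row to a line. step_arm: Moves the arm, as the interface text tells. Its arguments: {"type":"object","properties":{"plan":{"type":"string"}},"required":["plan"]}

```bash
mkdir -p pics; ls
python3 - <<'E'
from rig import ctrl
import cv2,numpy as np
s=ctrl.state();print({k:np.round(v,3) for k,v in s.items()})
for n in("scene","top"):
    p,d=ctrl.snapshot(n);cv2.imwrite(f"pics/{n}0.png",p[:,:,::-1]);np.savez(f"pics/{n}0.npz",p=p,d=d)
    m=ctrl.camera_model(n);print(n,m, (d>0).mean())
E
```

```text
pics
{'time_s': np.float64(0.0), 'qpos': array([ 1.214,  0.277, -0.028,  1.268, -0.   ,  1.467]), 'joint_velocities': array([-0.001,  0.002, -0.   , -0.   ,  0.001,  0.002]), 'tau': array([-1.0000e-03, -4.4551e+01,  2.9520e+01,  1.6000e-02, -0.0000e+00,
       -0.0000e+00]), 'tcp_pos': array([0.157, 0.604, 0.23 ]), 'ee_rot': array([ 0.127,  0.992, -0.001, -0.   ]), 'contact_force': array([-1.04 ,  0.021, -0.677]), 'moment': array([-0.021, -0.017, -0.015]), 'gripper_force': np.float64(0.0), 'finger_gap': np.float64(0.085)}
scene {'fx': 364.00071256261634, 'fy': 364.00071256261634, 'cx': 315.1870507221408, 'cy': 200.95825181250825, 'xyz': array([-0.07789252,  0.41839681,  0.54831047]), 'rotation': array([-0.24886864,  0.41022044,  0.74706282, -0.46008775])} 0.99480078125
top {'fx': 410.70598453712364, 'fy': 410.70598453712364, 'cx': 322.83313620049995, 'cy': 193.87399160411337, 'xyz': array([0.35327223, 0.09854329, 0.90501823]), 'rotation': array([-0.08810782,  0.0900691 ,  0.71616868, -0.68645976])} 0.99597265625
```

View pics/scene0.png

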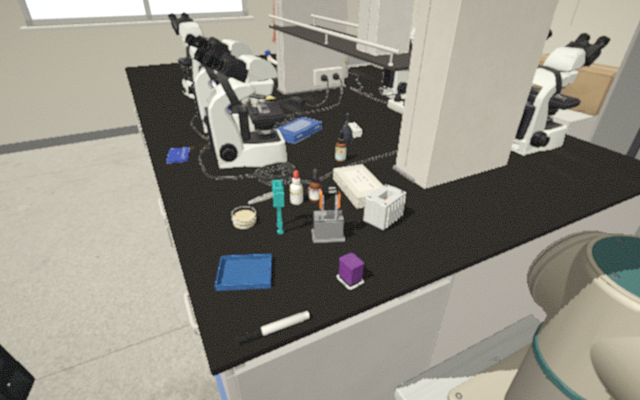

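View pics/top0.png

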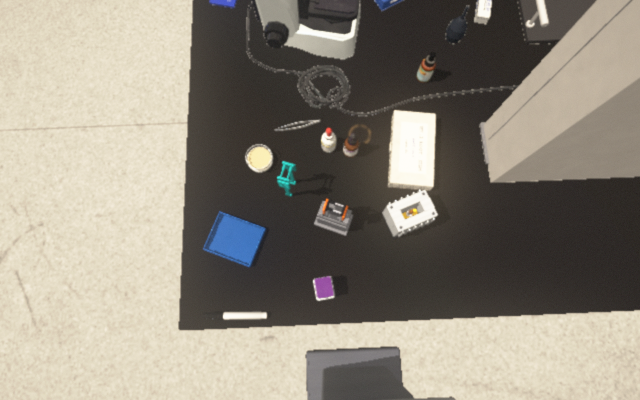

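The scene view shows the stand with the orange-grip tongs near (328,222), the module at (384,206), the tray at (245,272) and the turquoise decoy at (279,205). In the top view the orange grips are at (323,207) and (344,210), the module is at (410,213) with the lamp at (412,212), the tray is at (236,240), the jar at (323,288) and the bottles at (328,140) and (351,146).

```bash
cat > h.py <<'E'
from rig import ctrl
import cv2,numpy as np
from scipy.spatial.transform import Rotation as R
def cloud(d,m,fish=False):
    v,u=np.mgrid[:d.shape[0],:d.shape[1]].astype(float)
    a=(u-m['cx'])/m['fx'];b=(v-m['cy'])/m['fy']
    if fish:
        r=np.hypot(a,b)+1e-9;t=np.tan(np.minimum(r,1.5))/r;a,b=a*t,b*t
    c=np.stack([a*d,-b*d,-d],-1)
    return R.from_quat(m['rotation']).apply(c.reshape(-1,3)).reshape(c.shape)+m['xyz']
def pix(P,m):
    c=R.from_quat(m['rotation']).inv().apply(np.asarray(P)-m['xyz']);a=-c[...,0]/c[...,2];b=c[...,1]/c[...,2]
    return np.stack([m['fx']*a+m['cx'],m['fy']*b+m['cy']],-1)
def rect(P):  # xy points -> centre,size,angle of long side about z
    (c,s,a)=cv2.minAreaRect((P[:,:2]*1000).astype(np.float32))
    if s[0]<s[1]: s=s[::-1];a+=90
    return np.round(c,1),np.round(s,1),round((a+90)%180-90,1)
E
python3 - <<'E'
from h import *
for n in("top","scene"):
    z=np.load(f"pics/{n}0.npz");p,d=z['p'],z['d'];m=ctrl.camera_model(n);W=cloud(d,m)
    hsv=cv2.cvtColor(p,cv2.COLOR_RGB2HSV);H,S,V=[hsv[...,i].astype(int) for i in range(3)]
    near=(d>0)&(W[...,0]>.2)&(W[...,0]<.8)&(abs(W[...,1]-.1)<.4)
    def rep(nm,k):
        k=k&near;nn,l,st,_=cv2.connectedComponentsWithStats(k.astype(np.uint8),connectivity=8)
        for i in range(1,nn):
            if st[i,4]>6:
                P=W[l==i];print(n,nm,st[i],np.round(P.mean(0)*1000),'z',np.round(np.percentile(P[:,2]*1000,[2,50,98])),rect(P))
    rep('orange',(H>5)&(H<19)&(S>150)&(V>120))
    rep('yellow/amber',(H>=19)&(H<32)&(S>130)&(V>120))
    rep('blue',(H>100)&(H<118)&(S>150)&(V>60)&(W[...,2]>-.01))
    rep('violet',(H>130)&(H<160)&(S>120))
    rep('turq',(H>80)&(H<97)&(S>120))
    rep('z66-80',(W[...,2]>.066)&(W[...,2]<.080))
    rep('z55-66',(W[...,2]>.055)&(W[...,2]<.066))
    rep('high',(W[...,2]>.09)&(W[...,2]<.2))
E
```

```text
top orange [345 140   9   9  26] [682.  31.  53.] z [49. 53. 56.] (array([682.8,  30.9]), array([22.8,  8.4]), 39.4)
top orange [323 198   6  15  37] [533.  89. 123.] z [ 72. 125. 139.] (array([548.9,  84.3]), array([53.6,  7.5]), -12.8)
top orange [342 206   6  14  37] [518.  51. 114.] z [ 40. 123. 126.] (array([529.5,  46.4]), array([47.1,  4.2]), -23.5)
top orange [410 210   3   3   8] [525. -91.  65.] z [62. 65. 68.] (array([525.1, -91. ]), array([4.4, 3.5]), -84.1)
top yellow/amber [412 208   6   7  26] [ 531. -105.   33.] z [24. 34. 37.] (array([ 531.6, -105.5]), array([14.6, 11.9]), -67.7)
top yellow/amber [403 212   5   6  18] [524. -83.  35.] z [32. 35. 38.] (array([523.7, -83.1]), array([12.,  7.]), 14.9)
top blue [ 209  213   57   54 1818] [491. 284.   4.] z [-0.  3. 15.] (array([490.5, 285.9]), array([101.5,  89.7]), 67.6)
top violet [316 278  16  19 225] [380.  98.  51.] z [48. 51. 54.] (array([378.9,  98. ]), array([35.6, 28.7]), 7.4)
top turq [277 161  19  36 370] [604. 166.  86.] z [ -1. 110. 131.] (array([625. , 170.3]), array([81.7, 47.2]), -18.3)
top z66-80 [492 11
[... 6284 characters left out ...]
   4   4  12] [590. 172.  60.] z [55. 60. 64.] (array([589.9, 170.8]), array([7.3, 2.7]), 76.6)
scene high [ 399  110   41   52 1323] [ 661. -291.  147.] z [ 93. 147. 198.] (array([ 669.5, -290.3]), array([142.6,  12.4]), 2.8)
scene high [313 168   5   5  16] [689.  25.  94.] z [91. 94. 98.] (array([690. ,  24.7]), array([10.8,  9.3]), 2.2)
scene high [294 170   5   4  15] [704.  76.  94.] z [91. 94. 98.] (array([703.5,  75. ]), array([10.7,  7.6]), 81.5)
scene high [272 180  12  24 252] [597. 169. 117.] z [ 92. 120. 132.] (array([604.5, 166.4]), array([43.9, 23.8]), -18.4)
scene high [319 185  22  23 227] [525.  74. 120.] z [ 92. 125. 138.] (array([528.5,  71.5]), array([45.9, 26. ]), 68.0)
```

```bash
cat >> h.py <<'E'
def Rdown(psi):
    c,s=np.cos(np.radians(psi)),np.sin(np.radians(psi))
    return R.from_matrix(np.array([[-s,c,0],[c,s,0],[0,0,-1.]]).T)
def go(xyz,psi,s=None,frm=None):  # shift (cm) and turn (deg) in tool axes, xyz in mm
    s=s or ctrl.state();q=R.from_quat(s['ee_rot']);p=s['tcp_pos'] if frm is None else np.array(frm)/1000
    print('shift',np.round(q.inv().apply(np.array(xyz)/1000-p)*100,2),'turn',np.round((q.inv()*Rdown(psi)).as_rotvec(degrees=True),1))
def st():
    s=ctrl.state();q=R.from_quat(s['ee_rot']).as_matrix()
    print('t',round(s['time_s'],2),'tcp',np.round(s['tcp_pos']*1000,1),'psi',np.round(np.degrees(np.arctan2(q[1,1],q[0,1])),1),'zaxis',np.round(q[:,2],3),'F',np.round(s['contact_force'],1),'gap',round(s['finger_gap']*1000,1),'gf',round(float(s['gripper_force']),1))
E
python3 -c "
from h import *
print(Rdown(70).as_matrix());go([527.5,70.8,190],67.5,frm=[157,605,231])"
```

```text
[[-0.93969262  0.34202014  0.        ]
 [ 0.34202014  0.93969262  0.        ]
 [ 0.          0.         -1.        ]]
shift [-49.28 -42.4    4.18] turn [-0.1 -0.   8. ]
```

Request:
{"op": "step_arm", "data": {
  "plan": "1 -4.7 -4 0.3 0 0 1; 1 -9.4 -8 0.7 0 0 2; 1 -14 -12.1 1.2 0 0 3; 1 -18.7 -16.1 1.6 0 0 4; 1 -23.4 -20.1 2 0 0 4"
}}

```text
time_s: 0.72
tcp_pos: [0.3335, 0.3498, 0.2109]
ee_rot: [0.161, 0.987, -0.0, 0.0]
contact_force: [1.7, -0.3, -0.7]
finger_gap: 0.0857
gripper_force: 0.0
```

```bash
python3 -c "
from h import *
st();go([527.5,70.8,190],67.5)"
```

```text
t 0.72 tcp [333.5 349.8 210.9] psi 71.5 zaxis [-0. -0. -1.] F [ 1.7 -0.3 -0.7] gap 85.7 gf 0.0
shift [-27.26 -20.29   2.09] turn [-0.  0.  4.]
```

Request:
{"op": "step_arm", "data": {
  "plan": "1 -5 -3.8 0.4 0 0 1; 1 -10 -7.6 0.8 0 0 2; 1 -15 -11.4 1.2 0 0 3; 1 -20 -15.2 1.6 0 0 4; 1 -25 -18.7 2 0 0 4"
}}

```text
time_s: 1.35
tcp_pos: [0.5108, 0.0933, 0.1909]
ee_rot: [0.196, 0.981, 0.0, -0.0]
contact_force: [1.3, 0.7, 0.3]
finger_gap: 0.0855
gripper_force: 0.0
```

Request:
{"op": "step_arm", "data": {
  "plan": "1 0 0 0 0 0 0; 1 0 0 0 0 0 0; 1 0 0 0 0 0 0; 1 0 0 0 0 0 0; 1 0 0 0 0 0 0"
}}

```text
time_s: 1.98
tcp_pos: [0.5099, 0.0961, 0.1915]
ee_rot: [0.195, 0.981, 0.0, 0.0]
contact_force: [-0.4, -1.0, -0.5]
finger_gap: 0.0855
gripper_force: 0.0
```

Run:
```python
from h import *
st();go([527.5,70.8,190],67.5)
m=ctrl.camera_model("wrist");p,d=ctrl.snapshot("wrist");cv2.imwrite("pics/w1.png",p[:,:,::-1]);np.savez("pics/w1.npz",p=p,d=d)
W=cloud(d,m,True);print(m)
for lo,hi in((125,145),(52,70)):
    k=(W[...,2]>lo/1e3)&(W[...,2]<hi/1e3)&(np.hypot(W[...,0]-.5275,W[...,1]-.071)<.05)&(d>0)
    n,l,s,_=cv2.connectedComponentsWithStats(k.astype(np.uint8))
    for i in range(1,n):
        if s[i,4]>60: print(lo,s[i],np.round(W[l==i].mean(0)*1000,1),rect(W[l==i]))
hsv=cv2.cvtColor(p,cv2.COLOR_RGB2HSV);k=(hsv[...,0]>5)&(hsv[...,0]<19)&(hsv[...,1]>150)&(hsv[...,2]>100)&(np.hypot(W[...,0]-.5275,W[...,1]-.071)<.06)
n,l,s,_=cv2.connectedComponentsWithStats(k.astype(np.uint8))
for i in range(1,n):
    if s[i,4]>30: print('or',s[i],np.round(W[l==i].mean(0)*1000,1),np.round(W[l==i].max(0)*1000,1),rect(W[l==i]))
```

```text
t 1.98 tcp [509.9  96.1 191.5] psi 67.6 zaxis [ 0.  0. -1.] F [-0.4 -1.  -0.5] gap 85.5 gf 0.0
shift [-2.59 -1.66  0.15] turn [0.  0.  0.1]
{'fx': 309.70691628693146, 'fy': 309.70691628693146, 'cx': 318.6592305955158, 'cy': 198.14909362141609, 'xyz': array([0.44867416, 0.12071418, 0.33392263]), 'rotation': array([-0.10893027, -0.07301798,  0.55076899,  0.82429126])}
125 [ 269  230   55   36 1000] [526.3  71.9 133.1] (array([526.2,  70.6]), array([39.5, 25. ]), 65.9)
52 [ 267  195   72   42 1170] [520.6  78.7  57.7] (array([527.5,  71.7]), array([67. , 39.8]), 68.2)
52 [283 223  34  14 400] [538.6  63.7  57.6] (array([539.1,  63.6]), array([31.7, 10.2]), 68.9)
or [266 215  13  43 202] [513.5  54.6 112.7] [539.1  59.3 135.8] (array([526.8,  42. ]), array([49. , 11.3]), -48.0)
or [321 214   7  45 215] [530.4  91.4 118.3] [546.8  95.9 136.2] (array([534.8,  90.1]), array([24.7,  5. ]), -20.3)
```

View pics/w1.png

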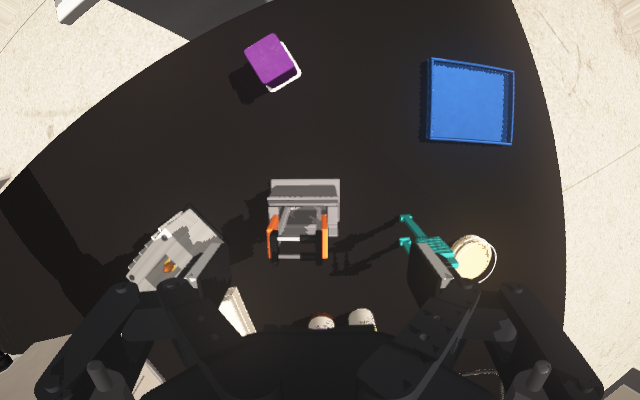

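The wrist view shows the orange tongs in their stand at (297,235), between the open fingers. The module with the lamp is at (170,262) and the tray at (470,103). All three views agree on a tongs centre of about (527,71) mm and 67.5°.

Request:
{"op": "step_arm", "data": {
  "plan": "1 -2.6 -1.6 0.1 0 0 0; 1 -2.6 -1.6 2.5 0 0 0; 1 -2.6 -1.6 6 0 0 0; 1 -2.6 -1.6 9 0 0 0; 1 -2.6 -1.6 10.7 0 0 0"
}}

```text
time_s: 2.65
tcp_pos: [0.527, 0.0706, 0.0827]
ee_rot: [0.195, 0.981, -0.0, -0.001]
contact_force: [-0.5, 0.7, 0.2]
finger_gap: 0.0854
gripper_force: 0.0
```

Request:
{"op": "step_arm", "data": {
  "plan": "0.7 0 0 0 0 0 0; 0.6 0 0 0 0 0 0; 0.58 0 0 0 0 0 0; 0.56 0 0 0 0 0 0; 0.55 0 0 0 0 0 0"
}}

```text
time_s: 3.28
tcp_pos: [0.5285, 0.0704, 0.0848]
ee_rot: [0.195, 0.981, 0.0, 0.0]
contact_force: [-1.1, -0.1, 0.3]
finger_gap: 0.0471
gripper_force: 0.0
```

```bash
python3 -c "
from h import *
st();go([527.2,71,84],67.5)"
```

```text
t 3.27 tcp [528.5  70.4  84.8] psi 67.5 zaxis [ 0.001  0.    -1.   ] F [-1.1 -0.1  0.3] gap 47.1 gf 0.0
shift [0.15 0.   0.08] turn [ 0.  0. -0.]
```

Request:
{"op": "step_arm", "data": {
  "plan": "0.53 0.1 0 0 0 0 0; 0.52 0.1 0 0 0 0 0; 0.51 0.1 0 0 0 0 0; 0.5 0.1 0 0 0 0 0; 0.5 0.1 0 0 0 0 0"
}}

```text
time_s: 3.9
tcp_pos: [0.5276, 0.0706, 0.0849]
ee_rot: [0.195, 0.981, -0.0, 0.0]
contact_force: [-1.2, -0.2, 7.3]
finger_gap: 0.043
gripper_force: 15.3
```

Request:
{"op": "step_arm", "data": {
  "plan": "0.5 0 0 0 0 0 0; 0.5 0 0 0 0 0 0; 0.5 0 0 -0.5 0 0 0; 0.5 0 0 -1 0 0 0; 0.5 0 0 -1 0 0 0"
}}

```text
time_s: 4.53
tcp_pos: [0.5274, 0.0709, 0.0946]
ee_rot: [0.195, 0.981, 0.0, 0.0]
contact_force: [-0.5, 0.3, -1.2]
finger_gap: 0.0428
gripper_force: 14.6
```

Request:
{"op": "step_arm", "data": {
  "plan": "0.5 0 0 -2 0 0 0; 0.5 0 0 -5 0 0 0; 0.5 0 0 -8 0 0 0; 0.5 0 0 -10.5 0 0 0; 0.5 0 0 -10.5 0 0 0"
}}

```text
time_s: 5.15
tcp_pos: [0.529, 0.0709, 0.2013]
ee_rot: [0.195, 0.981, 0.001, 0.002]
contact_force: [-0.7, -0.1, -0.7]
finger_gap: 0.0431
gripper_force: 14.6
```

Run:
```python
from h import *
st();go([526.5,-60,199],110.8);go([526.5,-90.3,199],110.8)
m=ctrl.camera_model("wrist");p,d=ctrl.snapshot("wrist");cv2.imwrite("pics/w2.png",p[:,:,::-1]);W=cloud(d,m,True)
near=(np.hypot(W[...,0]-.5265,W[...,1]+.09)<.065)&(d>0)
k=near&(W[...,2]>.069)&(W[...,2]<.079);print('wrist',k.sum(),rect(W[k]),W[k][:,2].mean())
# straight outline + well edges in module axes
psi=np.radians(110.8);ex=np.array([np.sin(psi),-np.cos(psi)]);ey=np.array([np.cos(psi),np.sin(psi)])
def prof(W,k,kl,nm):
    Q=(W[...,:2]-[.5265,-.09])*1000;a=Q@ex;b=Q@ey
    print(nm,'x',np.percentile(a[k],[.5,99.5]).round(1),'y',np.percentile(b[k],[.5,99.5]).round(1))
    A=k&(abs(a)<7);B=k&(abs(b)<15)
    print('  well edges y:',b[A&(b<0)].max().round(1),b[A&(b>0)].min().round(1),' x:',a[B&(a<0)].max().round(1),a[B&(a>0)].min().round(1))
    h=near&(W[...,2]<.071)&(W[...,2]>.05)&(abs(a)<8)&(abs(b)<8);print('  glass',h.sum(),a[h].mean().round(1),b[h].mean().round(1),W[...,2][h].max())
prof(W,k,0,'wrist')
for n in("top","scene"):
    z=np.load(f"pics/{n}0.npz");W=cloud(z['d'],ctrl.camera_model(n));near=(np.hypot(W[...,0]-.5265,W[...,1]+.09)<.065)
    k=near&(W[...,2]>.069)&(W[...,2]<.079);prof(W,k,0,n)
```

```text
t 5.15 tcp [529.   70.9 201.3] psi 67.5 zaxis [ 0.005  0.    -1.   ] F [-0.7 -0.1 -0.7] gap 43.1 gf 14.6
shift [ -4.79 -12.19   0.23] turn [  0.    0.3 -43.3]
shift [ -5.95 -14.98   0.23] turn [  0.    0.3 -43.3]
wrist 3174 (array([526.1, -89.7]), array([92. , 68.9]), -69.5) 0.07356775521077873
wrist x [-29.9  30.2] y [-43.7  45.9]
  well edges y: -21.2 22.9  x: -10.8 10.6
  glass 82 -0.2 2.2 0.06814243309297413
top x [-32.4  30.9] y [-44.9  45. ]
  well edges y: -22.7 22.4  x: -11.0 10.6
  glass 19 -0.8 0.7 0.0677372794957205
scene x [-31.3  31.7] y [-44.5  46.1]
  well edges y: -22.1 22.7  x: -7.5 12.6
  glass 6 1.5 1.9 0.06892554277385154
```

View pics/w2.png

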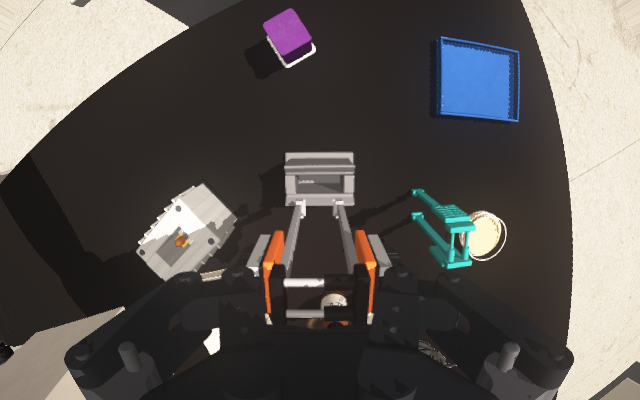

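The wrist view shows the tongs held between the pads, with the orange plates at (272,270) and (368,270) and the tips near (303,208) and (343,208). The module's well and the lamp are at (182,240), and the stand is empty at (320,178).

Request:
{"op": "step_arm", "data": {
  "plan": "0.5 -1 -3 0.1 0 0 -9; 0.5 -2.2 -6 0.2 0 0 -18; 0.5 -3.6 -9 0.2 0 0 -27; 0.5 -4.8 -12.2 0.2 0 0 -36; 0.5 -5.8 -14.9 0.2 0 0 -43.2"
}}

```text
time_s: 5.82
tcp_pos: [0.5223, -0.0899, 0.195]
ee_rot: [-0.181, 0.983, 0.001, -0.002]
contact_force: [-0.1, 0.7, -1.2]
finger_gap: 0.0428
gripper_force: 14.6
```

Request:
{"op": "step_arm", "data": {
  "plan": "0.5 0 0 0 0 0 0; 0.5 0 0 0 0 0 0; 0.5 0 0 0 0 0 0; 0.5 0 0 0 0 0 0; 0.5 0 0 0 0 0 0"
}}

```text
time_s: 6.45
tcp_pos: [0.5238, -0.0885, 0.1974]
ee_rot: [-0.18, 0.984, -0.0, 0.0]
contact_force: [-0.2, -0.5, -2.3]
finger_gap: 0.0427
gripper_force: 14.6
```

Run:
```python
from h import *
st();go([526.3,-89.5,199],110.7)
m=ctrl.camera_model("wrist");s=ctrl.state();p,d=ctrl.snapshot("wrist");cv2.imwrite("pics/w3.png",cv2.resize(p[130:380,180:480,::-1],None,fx=2,fy=2));np.savez("pics/w3.npz",p=p,d=d,pos=s['tcp_pos'],q=s['ee_rot'])
W=cloud(d,m,True)
T=R.from_quat(s['ee_rot']).inv().apply((W.reshape(-1,3)-s['tcp_pos'])).reshape(W.shape)*1000
# things in tool frame: tongs below fingers
k=(d>0)&(T[...,2]>20)&(T[...,2]<95)&(abs(T[...,0])<15)&(abs(T[...,1])<30)
for lo in range(20,95,10):
    j=k&(T[...,2]>=lo)&(T[...,2]<lo+10)
    for sg in(-1,1):
        q=T[j&(T[...,1]*sg>0)]
        if len(q)>4: print(lo,sg,len(q),np.percentile(q,[5,50,95],axis=0).round(1).tolist())
k=(np.hypot(W[...,0]-.5265,W[...,1]+.09)<.065)&(W[...,2]>.069)&(W[...,2]<.079)
print(rect(W[k]),k.sum(),T[...,2].max())
```

```text
t 6.45 tcp [523.8 -88.5 197.4] psi 110.7 zaxis [ 0. -0. -1.] F [-0.2 -0.5 -2.3] gap 42.7 gf 14.6
shift [-0.2  -0.18 -0.16] turn [-0.  0. -0.]
20 -1 52 [[-1.3, -16.8, 21.6], [4.6, -14.6, 25.0], [5.2, -13.3, 29.7]]
20 1 54 [[-0.4, 13.0, 20.2], [4.8, 14.2, 24.3], [5.4, 16.5, 29.5]]
30 -1 56 [[-2.1, -16.8, 31.6], [4.3, -14.0, 35.8], [5.0, -12.8, 38.5]]
30 1 43 [[-0.6, 13.1, 30.2], [4.6, 14.7, 34.0], [5.2, 16.8, 39.6]]
40 -1 48 [[-0.4, -17.0, 40.9], [4.4, -14.2, 46.7], [5.0, -12.9, 49.6]]
40 1 40 [[-1.4, 13.2, 40.6], [4.6, 14.2, 43.2], [5.2, 16.8, 48.2]]
50 -1 25 [[-0.6, -16.6, 51.6], [4.4, -14.7, 55.7], [4.8, -13.0, 59.7]]
50 1 36 [[-1.8, 13.3, 50.5], [4.4, 14.4, 53.6], [5.0, 16.7, 59.5]]
60 -1 35 [[-1.1, -16.5, 60.3], [4.4, -14.2, 63.0], [5.5, -12.7, 69.7]]
60 1 47 [[-3.8, 12.5, 60.4], [3.9, 13.6, 67.2], [5.4, 16.5, 69.8]]
70 -1 115 [[-5.0, -16.0, 70.3], [2.2, -12.4, 76.0], [6.8, -10.2, 77.4]]
70 1 103 [[-5.1, 10.4, 70.3], [3.2, 12.0, 76.0], [6.8, 16.0, 78.1]]
(array([525.9, -89.6]), array([90.9, 69.2]), -70.3) 4980 1107.2642164821625
```

View pics/w3.png

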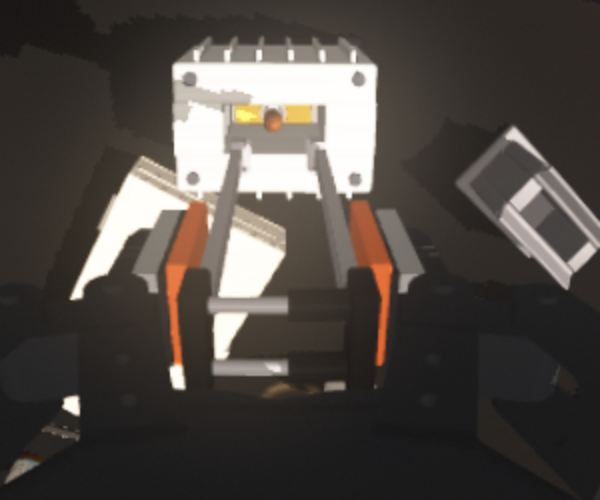

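The crop shows the tongs over the well, with the tips at (240,150) and (318,150). The well opening spans columns 228–325. The amber glass is at (273,120), with the yellow plate visible on both sides of it.

Run:
```python
from h import *
z=np.load("pics/w3.npz");p,d=z['p'],z['d'];m=ctrl.camera_model("wrist");W=cloud(d,m,True)
T=R.from_quat(z['q']).inv().apply((W.reshape(-1,3)-z['pos'])).reshape(W.shape)*1000
hsv=cv2.cvtColor(p,cv2.COLOR_RGB2HSV);H,S,V=[hsv[...,i] for i in range(3)]
for nm,k in(('amber',(H>5)&(H<19)&(S>120)),('yel',(H>=20)&(H<32)&(S>130))):
    k=k&(np.hypot(W[...,0]-.5265,W[...,1]+.09)<.03)&(W[...,2]<.075)
    n,l,s,_=cv2.connectedComponentsWithStats(k.astype(np.uint8))
    for i in range(1,n):
        if s[i,4]>8: print(nm,s[i],'tool xy 2/50/98',np.percentile(T[l==i],[2,50,98],axis=0).round(1)[:,:2].tolist(),'z',np.percentile(W[l==i][:,2]*1000,[2,50,98]).round(1))
k=(np.hypot(W[...,0]-.5265,W[...,1]+.09)<.03)&(W[...,2]>.069)&(W[...,2]<.079)
a=T[k];print('well y edges tool',[a[(a[:,1]>0)][:,1].min(),a[a[:,1]<0][:,1].max()])
st();go([527,-89.3,160],110.7)
```

```text
amber [313 188   8   8  47] tool xy 2/50/98 [[-4.5, -5.4], [-1.1, -1.8], [1.6, 1.0]] z [61.7 65.5 67.4]
yel [298 183  12   8  59] tool xy 2/50/98 [[-7.6, -20.2], [-2.6, -14.1], [0.1, -10.0]] z [32.9 34.4 35.9]
yel [323 183  12   8  92] tool xy 2/50/98 [[-7.5, 4.1], [-4.0, 10.2], [-0.0, 15.3]] z [33.4 34.5 35.7]
well y edges tool [np.float64(0.001006528948658111), np.float64(-0.8214838181636902)]
t 6.5 tcp [523.8 -88.7 197.4] psi 110.7 zaxis [ 0. -0. -1.] F [ 0.   0.5 -0.8] gap 42.7 gf 14.6
shift [-0.28 -0.17  3.74] turn [-0.  0. -0.]
```

Request:
{"op": "step_arm", "data": {
  "plan": "0.5 -0.24 -0.18 0 0 0 0; 0.5 -0.24 -0.18 1.5 0 0 0; 0.5 -0.24 -0.18 3 0 0 0; 0.5 -0.24 -0.18 3.7 0 0 0; 0.5 -0.24 -0.18 3.7 0 0 0"
}}

```text
time_s: 7.12
tcp_pos: [0.5256, -0.0896, 0.159]
ee_rot: [-0.179, 0.984, 0.001, -0.001]
contact_force: [0.1, -0.0, -1.4]
finger_gap: 0.0429
gripper_force: 14.6
```

Run:
```python
from h import *
st();go([527,-89.3,124],110.7)
m=ctrl.camera_model("wrist");s=ctrl.state();p,d=ctrl.snapshot("wrist");cv2.imwrite("pics/w4.png",cv2.resize(p[130:330,200:440,::-1],None,fx=3,fy=3))
```

```text
t 7.12 tcp [525.6 -89.6 159. ] psi 110.7 zaxis [-0.002  0.001 -1.   ] F [ 0.1 -0.  -1.4] gap 42.9 gf 14.6
shift [-0.15 -0.02  3.5 ] turn [ 0.1 -0.1 -0. ]
```

View pics/w4.png

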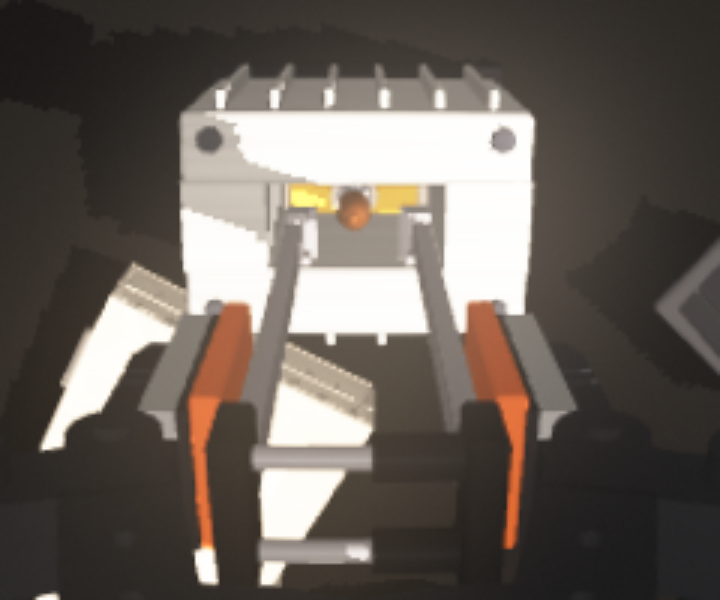

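The crop shows the tips at (300,240) and (415,240), centred over the mouth (columns 268–443, rows 183–266). The glass is between them at (355,210).

Request:
{"op": "step_arm", "data": {
  "plan": "0.5 -0.05 0 0.8 0 0 0; 0.5 -0.05 0 1.6 0 0 0; 0.5 -0.05 0 2.4 0 0 0; 0.5 -0.05 0 3.3 0 0 0; 0.5 -0.05 0 3.6 0 0 0"
}}

```text
time_s: 7.8
tcp_pos: [0.5264, -0.0895, 0.1233]
ee_rot: [-0.179, 0.984, 0.0, -0.001]
contact_force: [0.7, -0.6, -0.4]
finger_gap: 0.0431
gripper_force: 14.6
```

Request:
{"op": "step_arm", "data": {
  "plan": "0.5 0 0 0 0 0 0; 0.5 0 0 0.1 0 0 0; 0.5 0 0 0.2 0 0 0; 0.5 0 0 0.3 0 0 0; 0.5 0 0 0.4 0 0 0"
}}

```text
time_s: 8.43
tcp_pos: [0.5272, -0.0897, 0.1204]
ee_rot: [-0.179, 0.984, -0.0, 0.0]
contact_force: [-0.1, -0.4, -1.0]
finger_gap: 0.043
gripper_force: 14.6
```

Request:
{"op": "step_arm", "data": {
  "plan": "0.5 0 0 0.1 0 0 0; 0.5 0 0 0.2 0 0 0; 0.5 0 0 0.3 0 0 0; 0.5 0 0 0.4 0 0 0; 0.5 0 0 0.4 0 0 0"
}}

```text
time_s: 9.05
tcp_pos: [0.527, -0.0897, 0.1162]
ee_rot: [-0.179, 0.984, 0.0, -0.0]
contact_force: [0.1, -0.3, 0.0]
finger_gap: 0.043
gripper_force: 14.6
```

Request:
{"op": "step_arm", "data": {
  "plan": "0.5 0 0 0.05 0 0 0; 0.5 0 0 0.1 0 0 0; 0.5 0 0 0.12 0 0 0; 0.5 0 0 0.15 0 0 0; 0.5 0 0 0.15 0 0 0"
}}

```text
time_s: 9.68
tcp_pos: [0.527, -0.0897, 0.1148]
ee_rot: [-0.179, 0.984, 0.0, -0.0]
contact_force: [0.2, -0.3, -1.0]
finger_gap: 0.0429
gripper_force: 14.6
```

Request:
{"op": "step_arm", "data": {
  "plan": "0.5 0 0 0.03 0 0 0; 0.5 0 0 0.06 0 0 0; 0.5 0 0 0.09 0 0 0; 0.5 0 0 0.1 0 0 0; 0.5 0 0 0.1 0 0 0"
}}

```text
time_s: 10.3
tcp_pos: [0.5271, -0.0897, 0.1139]
ee_rot: [-0.179, 0.984, 0.0, 0.0]
contact_force: [-0.9, 0.2, -0.5]
finger_gap: 0.0429
gripper_force: 14.6
```

Request:
{"op": "step_arm", "data": {
  "plan": "0.5 0 0 0.02 0 0 0; 0.5 0 0 0.04 0 0 0; 0.5 0 0 0.06 0 0 0; 0.5 0 0 0.07 0 0 0; 0.5 0 0 0.07 0 0 0"
}}

```text
time_s: 10.92
tcp_pos: [0.5272, -0.0897, 0.1135]
ee_rot: [-0.179, 0.984, -0.0, 0.0]
contact_force: [-0.8, -0.2, 2.9]
finger_gap: 0.043
gripper_force: 14.7
```

Request:
{"op": "step_arm", "data": {
  "plan": "0.49 0 0 -0.01 0 0 0; 0.48 0 0 -0.02 0 0 0; 0.47 0 0 -0.04 0 0 0; 0.46 0 0 -0.05 0 0 0; 0.46 0 0 -0.05 0 0 0"
}}

```text
time_s: 11.55
tcp_pos: [0.5275, -0.0899, 0.1139]
ee_rot: [-0.179, 0.984, -0.0, 0.0]
contact_force: [-0.1, -0.3, 4.3]
finger_gap: 0.0396
gripper_force: 16.1
```

Request:
{"op": "step_arm", "data": {
  "plan": "0.45 0 0 -0.02 0 0 0; 0.44 0 0 -0.04 0 0 0; 0.43 0 0 -0.05 0 0 0; 0.42 0 0 -0.07 0 0 0; 0.42 0 0 -0.07 0 0 0"
}}

```text
time_s: 12.18
tcp_pos: [0.5272, -0.0898, 0.1144]
ee_rot: [-0.179, 0.984, -0.0, 0.0]
contact_force: [0.9, -0.2, 3.9]
finger_gap: 0.0363
gripper_force: 17.0
```

Request:
{"op": "step_arm", "data": {
  "plan": "0.41 0 0 -0.02 0 0 0; 0.4 0 0 -0.04 0 0 0; 0.39 0 0 -0.05 0 0 0; 0.38 0 0 -0.06 0 0 0; 0.38 0 0 -0.06 0 0 0"
}}

```text
time_s: 12.8
tcp_pos: [0.5268, -0.0897, 0.1147]
ee_rot: [-0.179, 0.984, 0.0, -0.0]
contact_force: [0.6, -1.0, 1.9]
finger_gap: 0.0327
gripper_force: 17.8
```

Request:
{"op": "step_arm", "data": {
  "plan": "0.37 0 0 -0.01 0 0 0; 0.365 0 0 -0.02 0 0 0; 0.36 0 0 -0.03 0 0 0; 0.355 0 0 -0.04 0 0 0; 0.355 0 0 -0.04 0 0 0"
}}

```text
time_s: 13.42
tcp_pos: [0.5268, -0.0897, 0.115]
ee_rot: [-0.179, 0.984, 0.0, -0.0]
contact_force: [1.2, -1.5, 0.2]
finger_gap: 0.0308
gripper_force: 18.8
```

Request:
{"op": "step_arm", "data": {
  "plan": "0.352 0 0 0 0 0 0; 0.35 0 0 0 0 0 0; 0.348 0 0 0 0 0 0; 0.346 0 0 0 0 0 0; 0.346 0 0 0 0 0 0"
}}

```text
time_s: 14.05
tcp_pos: [0.5269, -0.0897, 0.1152]
ee_rot: [-0.179, 0.984, 0.0, -0.0]
contact_force: [0.9, -1.0, -1.4]
finger_gap: 0.0298
gripper_force: 20.5
```

Request:
{"op": "step_arm", "data": {
  "plan": "0.344 0 0 0 0 0 0; 0.342 0 0 0 0 0 0; 0.34 0 0 0 0 0 0; 0.34 0 0 0 0 0 0; 0.34 0 0 0 0 0 0"
}}

```text
time_s: 14.68
tcp_pos: [0.527, -0.0897, 0.1153]
ee_rot: [-0.179, 0.984, 0.0, -0.0]
contact_force: [-0.3, -0.7, -1.7]
finger_gap: 0.0295
gripper_force: 23.9
```

Request:
{"op": "step_arm", "data": {
  "plan": "0.336 0 0 0 0 0 0; 0.333 0 0 0 0 0 0; 0.331 0 0 0 0 0 0; 0.331 0 0 0 0 0 0; 0.331 0 0 0 0 0 0"
}}

```text
time_s: 15.3
tcp_pos: [0.527, -0.0897, 0.1153]
ee_rot: [-0.179, 0.984, 0.0, -0.0]
contact_force: [0.1, -0.6, -1.2]
finger_gap: 0.0291
gripper_force: 33.2
```

Request:
{"op": "step_arm", "data": {
  "plan": "0.332 0 0 -0.05 0 0 0; 0.332 0 0 -0.12 0 0 0; 0.332 0 0 -0.2 0 0 0; 0.332 0 0 -0.3 0 0 0; 0.332 0 0 -0.4 0 0 0"
}}

```text
time_s: 15.92
tcp_pos: [0.5263, -0.0894, 0.1184]
ee_rot: [-0.179, 0.984, 0.001, -0.001]
contact_force: [1.2, -0.2, -9.5]
finger_gap: 0.029
gripper_force: 32.4
```

Request:
{"op": "step_arm", "data": {
  "plan": "0.332 0 0 -0.15 0 0 0; 0.332 0 0 -0.3 0 0 0; 0.332 0 0 -0.45 0 0 0; 0.332 0 0 -0.6 0 0 0; 0.332 0 0 -0.75 0 0 0"
}}

```text
time_s: 16.55
tcp_pos: [0.5282, -0.0899, 0.1283]
ee_rot: [-0.179, 0.984, -0.0, 0.001]
contact_force: [-0.5, -0.1, -0.2]
finger_gap: 0.0291
gripper_force: 33.1
```

Request:
{"op": "step_arm", "data": {
  "plan": "0.332 0 0 -1 0 0 0; 0.332 0 0 -2.5 0 0 0; 0.332 0 0 -4.5 0 0 0; 0.332 0 0 -6.5 0 0 0; 0.332 0 0 -8 0 0 0"
}}

```text
time_s: 17.18
tcp_pos: [0.5278, -0.0899, 0.209]
ee_rot: [-0.179, 0.984, -0.001, 0.001]
contact_force: [-0.7, -0.6, -1.9]
finger_gap: 0.0287
gripper_force: 33.1
```

Run:
```python
from h import *
st();go([490.5,285.5,205],67.5)
m=ctrl.camera_model("wrist");s=ctrl.state();p,d=ctrl.snapshot("wrist");cv2.imwrite("pics/w5.png",cv2.resize(p[130:330,200:440,::-1],None,fx=3,fy=3))
W=cloud(d,m,True)
hsv=cv2.cvtColor(p,cv2.COLOR_RGB2HSV);T=R.from_quat(s['ee_rot']).inv().apply((W.reshape(-1,3)-s['tcp_pos'])).reshape(W.shape)*1000
z=np.load("pics/top0.npz");W=cloud(z['d'],ctrl.camera_model('top'));h=cv2.cvtColor(z['p'],cv2.COLOR_RGB2HSV)
k=(np.hypot(W[...,0]-.49,W[...,1]-.285)<.09)&(W[...,2]>.0085)&(h[...,0]>95)&(h[...,0]<125)&(h[...,1]>120);print('tray rim',k.sum(),rect(W[k]))
k=(np.hypot(W[...,0]-.49,W[...,1]-.285)<.09)&(W[...,2]<.0085)&(h[...,0]>95)&(h[...,0]<125)&(h[...,1]>120);print('tray floor',k.sum(),rect(W[k]),np.median(W[k][:,2]))
```

```text
t 17.18 tcp [527.8 -89.9 209. ] psi 110.7 zaxis [ 0.002 -0.001 -1.   ] F [-0.7 -0.6 -1.9] gap 28.7 gf 33.1
shift [-9.75 36.45  0.37] turn [-0.   0.1 43.2]
tray rim 285 (array([492.5, 289.8]), array([110. ,  90.1]), 67.5)
tray floor 1850 (array([492.5, 288.5]), array([109.1,  93.1]), 67.4) 0.0030527859595316786
```

View pics/w5.png

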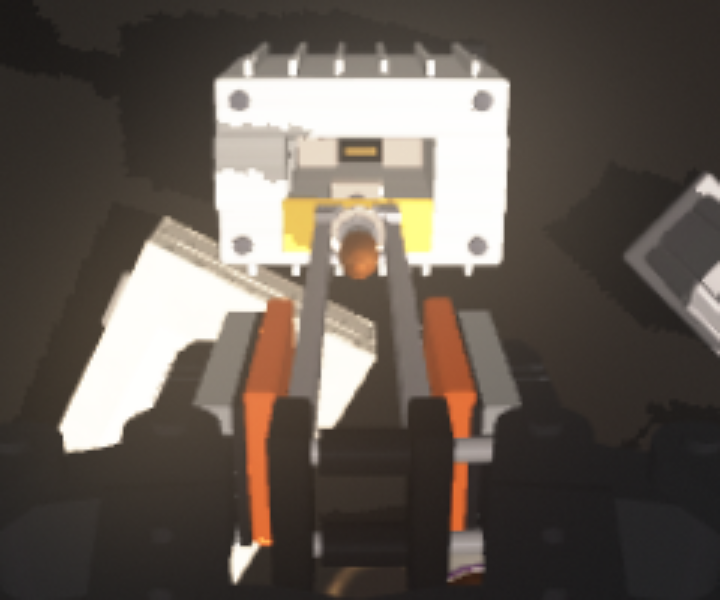

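The crop shows the lamp drawn out and hanging in the tips. The rim is gripped at (357,225), the glass is at (360,255), the yellow plate is below it, and the socket is empty at (360,152).

Request:
{"op": "step_arm", "data": {
  "plan": "0.332 -0.5 2 0.1 0 0 3; 0.332 -1.5 5.5 0.2 0 0 7; 0.332 -2.6 9.5 0.2 0 0 12; 0.332 -3.8 13.8 0.3 0 0 17; 0.332 -5 18.2 0.3 0 0 21.6"
}}

```text
time_s: 17.85
tcp_pos: [0.5093, 0.0995, 0.2038]
ee_rot: [0.01, 1.0, 0.0, 0.0]
contact_force: [0.6, -0.0, -0.4]
finger_gap: 0.0288
gripper_force: 33.2
```

```bash
python3 -c "
from h import *
st();go([492.5,289,205],67.5)"
```

```text
t 17.85 tcp [509.3  99.5 203.8] psi 88.9 zaxis [ 0.  0. -1.] F [ 0.6 -0.  -0.4] gap 28.8 gf 33.2
shift [ 2.05 18.91 -0.12] turn [ 0.  -0.  21.4]
```

Request:
{"op": "step_arm", "data": {
  "plan": "0.332 0.4 4.4 0 0 0 5; 0.332 0.9 8.8 0 0 0 10; 0.332 1.4 13 0 0 0 15; 0.332 1.8 16.5 0 0 0 19; 0.332 2 18.7 0 0 0 21.4"
}}

```text
time_s: 18.48
tcp_pos: [0.4922, 0.2872, 0.2038]
ee_rot: [0.194, 0.981, 0.0, -0.0]
contact_force: [0.3, -0.7, -1.9]
finger_gap: 0.0289
gripper_force: 33.2
```

Request:
{"op": "step_arm", "data": {
  "plan": "0.332 0 0 0 0 0 0; 0.332 0 0 0.5 0 0 0; 0.332 0 0 2 0 0 0; 0.332 0 0 4 0 0 0; 0.332 0 0 5 0 0 0"
}}

```text
time_s: 19.1
tcp_pos: [0.4915, 0.2842, 0.1516]
ee_rot: [0.194, 0.981, -0.001, -0.001]
contact_force: [-0.9, 0.3, -1.9]
finger_gap: 0.0292
gripper_force: 33.2
```

Run:
```python
from h import *
st();go([492.5,289,118],67.5)
m=ctrl.camera_model("wrist");s=ctrl.state();p,d=ctrl.snapshot("wrist");cv2.imwrite("pics/w6.png",p[:,:,::-1])
W=cloud(d,m,True);hs=cv2.cvtColor(p,cv2.COLOR_RGB2HSV)
k=(hs[...,0]>100)&(hs[...,0]<120)&(hs[...,1]>130)&(np.hypot(W[...,0]-.49,W[...,1]-.285)<.09)&(d>0);print(rect(W[k]))
```

```text
t 19.1 tcp [491.5 284.2 151.6] psi 67.6 zaxis [-0.003 -0.001 -1.   ] F [-0.9  0.3 -1.9] gap 29.2 gf 33.2
shift [0.08 0.49 3.36] turn [-0.1 -0.1  0.1]
(array([495.2, 290.2]), array([116.1,  95.9]), 66.9)
```

View pics/w6.png

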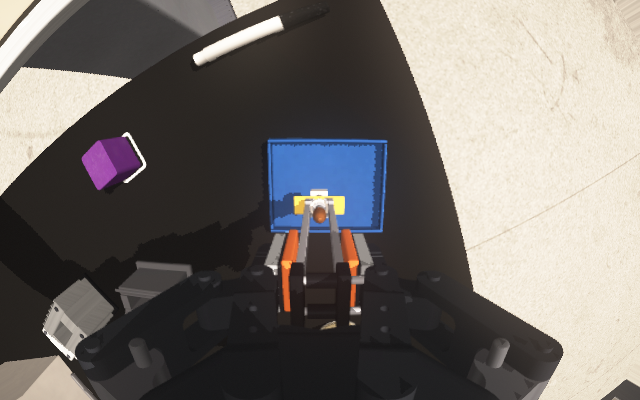

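The wrist view shows the lamp at (319,205) in the tips over the tray (268–386, 140–232), well inside its walls.

Request:
{"op": "step_arm", "data": {
  "plan": "0.332 0 0.2 1 0 0 0; 0.332 0 0.3 2 0 0 0; 0.332 0 0.4 2.8 0 0 0; 0.332 0 0.4 3.2 0 0 0; 0.332 0 0.4 3.4 0 0 0"
}}

```text
time_s: 19.77
tcp_pos: [0.4942, 0.2893, 0.1196]
ee_rot: [0.194, 0.981, -0.0, -0.0]
contact_force: [-0.2, -0.7, -1.7]
finger_gap: 0.0285
gripper_force: 33.2
```

Request:
{"op": "step_arm", "data": {
  "plan": "0.332 0 0 0.1 0 0 0; 0.332 0 0 0.2 0 0 0; 0.332 0 0 0.3 0 0 0; 0.332 0 0 0.35 0 0 0; 0.332 0 0 0.35 0 0 0"
}}

```text
time_s: 20.4
tcp_pos: [0.4942, 0.2892, 0.1163]
ee_rot: [0.194, 0.981, -0.0, -0.0]
contact_force: [-0.8, 0.2, -0.9]
finger_gap: 0.0293
gripper_force: 33.2
```

Expect contact at about 110–112.

Request:
{"op": "step_arm", "data": {
  "plan": "0.332 0 0 0.1 0 0 0; 0.332 0 0 0.2 0 0 0; 0.332 0 0 0.3 0 0 0; 0.332 0 0 0.35 0 0 0; 0.332 0 0 0.35 0 0 0"
}}

```text
time_s: 21.02
tcp_pos: [0.4943, 0.2892, 0.1129]
ee_rot: [0.194, 0.981, -0.0, 0.0]
contact_force: [0.2, 0.2, -0.1]
finger_gap: 0.0289
gripper_force: 33.2
```

Request:
{"op": "step_arm", "data": {
  "plan": "0.332 0 0 0.03 0 0 0; 0.332 0 0 0.06 0 0 0; 0.332 0 0 0.09 0 0 0; 0.332 0 0 0.1 0 0 0; 0.332 0 0 0.1 0 0 0"
}}

```text
time_s: 21.65
tcp_pos: [0.4943, 0.2893, 0.1122]
ee_rot: [0.194, 0.981, 0.0, 0.0]
contact_force: [-1.1, -0.4, 4.0]
finger_gap: 0.0289
gripper_force: 33.6
```

Request:
{"op": "step_arm", "data": {
  "plan": "0.335 0 0 0 0 0 0; 0.34 0 0 0.01 0 0 0; 0.345 0 0 0.01 0 0 0; 0.35 0 0 0.02 0 0 0; 0.355 0 0 0.03 0 0 0"
}}

```text
time_s: 22.28
tcp_pos: [0.4944, 0.2892, 0.1119]
ee_rot: [0.194, 0.981, 0.0, 0.0]
contact_force: [-1.2, -0.5, 6.8]
finger_gap: 0.0306
gripper_force: 19.0
```

Request:
{"op": "step_arm", "data": {
  "plan": "0.36 0 0 -0.01 0 0 0; 0.37 0 0 0 0 0 0; 0.38 0 0 0.01 0 0 0; 0.39 0 0 0.03 0 0 0; 0.39 0 0 0.03 0 0 0"
}}

```text
time_s: 22.9
tcp_pos: [0.4948, 0.2897, 0.1116]
ee_rot: [0.194, 0.981, 0.001, 0.0]
contact_force: [-1.1, -0.3, 4.8]
finger_gap: 0.0333
gripper_force: 17.0
```

Request:
{"op": "step_arm", "data": {
  "plan": "0.4 0 0 0.01 0 0 0; 0.41 0 0 0.03 0 0 0; 0.42 0 0 0.04 0 0 0; 0.43 0 0 0.05 0 0 0; 0.43 0 0 0.05 0 0 0"
}}

```text
time_s: 23.52
tcp_pos: [0.495, 0.2896, 0.1112]
ee_rot: [0.194, 0.981, 0.001, 0.001]
contact_force: [0.4, 0.5, 5.4]
finger_gap: 0.0368
gripper_force: 15.7
```

Request:
{"op": "step_arm", "data": {
  "plan": "0.44 0 0 0.01 0 0 0; 0.45 0 0 0.02 0 0 0; 0.46 0 0 0.03 0 0 0; 0.47 0 0 0.05 0 0 0; 0.47 0 0 0.05 0 0 0"
}}

```text
time_s: 24.15
tcp_pos: [0.495, 0.2896, 0.1108]
ee_rot: [0.194, 0.981, 0.001, 0.001]
contact_force: [0.0, 0.1, 5.2]
finger_gap: 0.0404
gripper_force: 14.7
```

Request:
{"op": "step_arm", "data": {
  "plan": "0.48 0 0 0 0 0 0; 0.49 0 0 0.02 0 0 0; 0.495 0 0 0.03 0 0 0; 0.5 0 0 0.03 0 0 0; 0.5 0 0 0.02 0 0 0"
}}

```text
time_s: 24.78
tcp_pos: [0.495, 0.2896, 0.1105]
ee_rot: [0.194, 0.981, 0.001, 0.001]
contact_force: [0.3, 0.8, 4.5]
finger_gap: 0.043
gripper_force: 14.0
```

Request:
{"op": "step_arm", "data": {
  "plan": "0.5 0 0 -0.05 0 0 0; 0.5 0 0 -0.1 0 0 0; 0.5 0 0 -0.2 0 0 0; 0.5 0 0 -0.4 0 0 0; 0.5 0 0 -0.6 0 0 0"
}}

```text
time_s: 25.4
tcp_pos: [0.4937, 0.289, 0.1156]
ee_rot: [0.194, 0.981, -0.0, -0.0]
contact_force: [0.4, -0.3, -1.4]
finger_gap: 0.0429
gripper_force: 14.6
```

Run:
```python
from h import *
st();p,d=ctrl.snapshot("wrist");cv2.imwrite("pics/w7.png",cv2.resize(p[130:330,200:440,::-1],None,fx=3,fy=3))
```

```text
t 25.4 tcp [493.7 289.  115.6] psi 67.7 zaxis [-0.001 -0.001 -1.   ] F [ 0.4 -0.3 -1.4] gap 42.9 gf 14.6
```

View pics/w7.png

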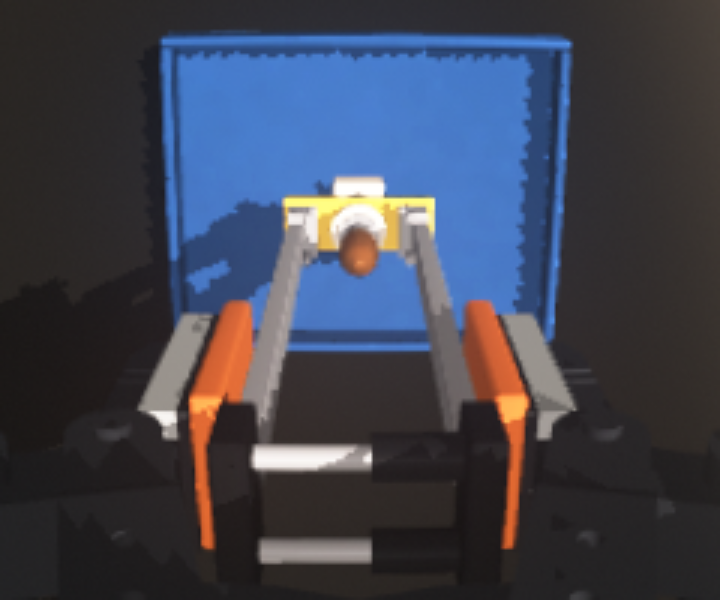

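The crop shows the lamp standing upright in the tray, rim at (358,222) and glass at (360,252). The opened tips at (300,230) and (415,230) are clear of the rim on both sides.

Request:
{"op": "step_arm", "data": {
  "plan": "0.5 0 0 -0.7 0 0 0; 0.5 0 0 -2.2 0 0 0; 0.5 0 0 -4.5 0 0 0; 0.5 0 0 -7 0 0 0; 0.5 0 0 -9 0 0 0"
}}

```text
time_s: 26.08
tcp_pos: [0.4949, 0.2895, 0.2086]
ee_rot: [0.194, 0.981, 0.001, 0.001]
contact_force: [0.0, 1.1, -1.3]
finger_gap: 0.0427
gripper_force: 14.6
```

Run:
```python
from h import *
st();go([527.5,70.8,205],67.5);s=ctrl.state()
m=ctrl.camera_model("wrist");p,d=ctrl.snapshot("wrist");W=cloud(d,m,True)
T=R.from_quat(s['ee_rot']).inv().apply((W.reshape(-1,3)-s['tcp_pos'])).reshape(W.shape)*1000
k=(d>0)&(T[...,2]>20)&(T[...,2]<90)&(abs(T[...,0])<15)&(abs(T[...,1])<30)
for lo in range(20,90,10):
    j=k&(T[...,2]>=lo)&(T[...,2]<lo+10)
    for sg in(-1,1):
        q=T[j&(T[...,1]*sg>0)]
        if len(q)>4: print(lo,sg,len(q),np.percentile(q,[5,50,95],axis=0).round(1).tolist())
hsv=cv2.cvtColor(p,cv2.COLOR_RGB2HSV);y=(hsv[...,0]>=20)&(hsv[...,0]<32)&(hsv[...,1]>130)&(np.hypot(W[...,0]-.4945,W[...,1]-.289)<.04);print('plate',y.sum(),W[y].mean(0),rect(W[y]))
```

```text
t 26.07 tcp [494.9 289.5 208.6] psi 67.7 zaxis [ 0.002  0.001 -1.   ] F [ 0.   1.1 -1.3] gap 42.7 gf 14.6
shift [-11.33 -18.99   0.34] turn [0.1 0.1 0.2]
20 -1 52 [[-1.5, -17.1, 21.7], [4.3, -14.8, 24.6], [4.8, -13.6, 28.8]]
20 1 50 [[-1.0, 12.6, 21.3], [4.4, 13.8, 25.8], [5.1, 16.0, 29.2]]
30 -1 58 [[-2.4, -17.0, 31.2], [4.1, -14.2, 34.2], [4.8, -13.1, 38.2]]
30 1 45 [[-1.5, 12.7, 30.8], [4.3, 14.0, 36.5], [4.9, 16.2, 39.3]]
40 -1 50 [[-1.5, -17.4, 41.2], [4.2, -14.4, 46.1], [4.7, -13.2, 48.7]]
40 1 32 [[3.8, 12.8, 40.5], [4.4, 14.5, 45.5], [4.8, 16.4, 49.0]]
50 -1 32 [[-2.5, -16.7, 51.7], [4.1, -14.5, 57.4], [4.8, -13.3, 59.8]]
50 1 33 [[-1.2, 12.9, 50.6], [4.1, 13.8, 53.1], [4.5, 16.4, 59.5]]
60 -1 32 [[2.1, -16.8, 60.5], [4.2, -14.6, 65.4], [6.4, -13.1, 69.8]]
60 1 50 [[-3.8, 12.1, 60.2], [3.7, 13.1, 65.5], [5.4, 16.1, 69.7]]
70 -1 111 [[-5.1, -16.6, 70.5], [1.8, -12.6, 76.3], [6.5, -10.6, 77.5]]
70 1 101 [[-5.1, 10.0, 70.2], [2.7, 11.6, 76.0], [6.6, 15.6, 77.3]]
plate 119 [0.48984064 0.28211299 0.03116058] (array([493. , 288.8]), array([36.9, 13.3]), 67.2)
```

Request:
{"op": "step_arm", "data": {
  "plan": "0.5 -1.5 -2.5 0.1 0 0 0; 0.5 -4 -6.7 0.2 0 0 0; 0.5 -6.7 -11.2 0.3 0 0 0; 0.5 -9.2 -15.5 0.3 0 0 0; 0.5 -11 -18.5 0.3 0 0 0"
}}

```text
time_s: 26.75
tcp_pos: [0.5259, 0.0744, 0.2037]
ee_rot: [0.194, 0.981, 0.0, 0.001]
contact_force: [0.2, 0.5, -0.4]
finger_gap: 0.0427
gripper_force: 14.6
```

Request:
{"op": "step_arm", "data": {
  "plan": "0.5 0 0 0 0 0 0; 0.5 0 0 0 0 0 0; 0.5 0 0 0 0 0 0; 0.5 0 0 0 0 0 0; 0.5 0 0 0 0 0 0"
}}

```text
time_s: 27.38
tcp_pos: [0.5255, 0.0769, 0.203]
ee_rot: [0.193, 0.981, 0.0, -0.0]
contact_force: [-0.8, 0.3, -1.2]
finger_gap: 0.0423
gripper_force: 14.6
```

Run:
```python
from h import *
st();go([527.5,70.8,150],67.5)
m=ctrl.camera_model("wrist");p,d=ctrl.snapshot("wrist");W=cloud(d,m,True)
k=(np.hypot(W[...,0]-.5275,W[...,1]-.071)<.05)&(W[...,2]>.04)&(W[...,2]<.068)&(d>0);print('stand',k.sum(),rect(W[k]),np.percentile(W[k][:,2],[50,98]))
```

```text
t 27.38 tcp [525.5  76.9 203. ] psi 67.7 zaxis [-0.  0. -1.] F [-0.8  0.3 -1.2] gap 42.3 gf 14.6
shift [-0.41 -0.49  5.3 ] turn [ 0.  -0.   0.2]
stand 2068 (array([527.7,  71.7]), array([66.5, 39.7]), 67.6) [0.05608934 0.06265845]
```

Request:
{"op": "step_arm", "data": {
  "plan": "0.5 -0.4 -0.45 0 0 0 0.2; 0.5 -0.4 -0.45 1 0 0 0.2; 0.5 -0.4 -0.45 3 0 0 0.2; 0.5 -0.4 -0.45 4.8 0 0 0.2; 0.5 -0.4 -0.45 5.3 0 0 0.2"
}}

```text
time_s: 28.05
tcp_pos: [0.5261, 0.0705, 0.148]
ee_rot: [0.196, 0.981, -0.0, -0.002]
contact_force: [-0.2, -0.7, -0.7]
finger_gap: 0.0426
gripper_force: 14.6
```

Run:
```python
from h import *
st();go([527.5,70.8,95],67.5)
p,d=ctrl.snapshot("wrist");cv2.imwrite("pics/w8.png",cv2.resize(p[130:330,200:440,::-1],None,fx=3,fy=3))
```

```text
t 28.05 tcp [526.1  70.5 148. ] psi 67.4 zaxis [-0.004  0.    -1.   ] F [-0.2 -0.7 -0.7] gap 42.6 gf 14.6
shift [-0.13  0.09  5.3 ] turn [-0.1 -0.2 -0.1]
```

View pics/w8.png

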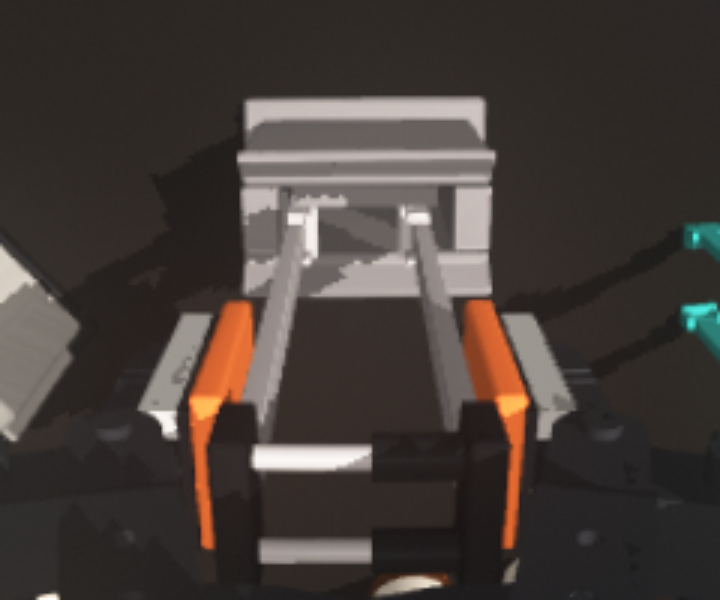

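The crop shows the tips at (300,235) and (415,235) just above the slot (columns 278–453, rows 187–250). They are slightly left of centre, so I'll shift them about 1 mm to +y.

Request:
{"op": "step_arm", "data": {
  "plan": "0.5 0 0.1 0 0 0 0; 0.5 0 0.1 0.3 0 0 0; 0.5 0 0.1 0.8 0 0 0; 0.5 0 0.1 1.3 0 0 0; 0.5 0 0.1 1.8 0 0 0"
}}

```text
time_s: 28.72
tcp_pos: [0.5279, 0.0716, 0.1316]
ee_rot: [0.195, 0.981, -0.0, -0.0]
contact_force: [1.3, 0.8, -0.6]
finger_gap: 0.0429
gripper_force: 14.6
```

```bash
python3 -c "
from h import *
st();go([527.5,70.8,90],67.5)"
```

```text
t 28.73 tcp [527.9  71.6 131.6] psi 67.5 zaxis [-0.  0. -1.] F [ 1.3  0.8 -0.6] gap 42.9 gf 14.6
shift [ 0.01 -0.09  4.16] turn [-0. -0. -0.]
```

Tips are in the slot with no side force, so continue down.

Request:
{"op": "step_arm", "data": {
  "plan": "0.5 0 0 0.8 0 0 0; 0.5 0 0 1.6 0 0 0; 0.5 0 0 2.4 0 0 0; 0.5 0 0 3.2 0 0 0; 0.5 0 0 3.8 0 0 0"
}}

```text
time_s: 29.35
tcp_pos: [0.5278, 0.0716, 0.0933]
ee_rot: [0.195, 0.981, -0.0, -0.0]
contact_force: [0.3, -0.7, -0.4]
finger_gap: 0.0428
gripper_force: 14.6
```

Request:
{"op": "step_arm", "data": {
  "plan": "0.5 0 0 0.2 0 0 0; 0.5 0 0 0.4 0 0 0; 0.5 0 0 0.6 0 0 0; 0.5 0 0 0.75 0 0 0; 0.5 0 0 0.8 0 0 0"
}}

```text
time_s: 29.98
tcp_pos: [0.528, 0.0716, 0.086]
ee_rot: [0.195, 0.981, -0.0, 0.0]
contact_force: [0.5, -0.7, -0.7]
finger_gap: 0.0423
gripper_force: 14.6
```

Request:
{"op": "step_arm", "data": {
  "plan": "0.5 0 0 0.05 0 0 0; 0.5 0 0 0.1 0 0 0; 0.5 0 0 0.12 0 0 0; 0.5 0 0 0.14 0 0 0; 0.5 0 0 0.14 0 0 0"
}}

```text
time_s: 30.6
tcp_pos: [0.5282, 0.0715, 0.085]
ee_rot: [0.195, 0.981, -0.0, 0.0]
contact_force: [-0.9, -0.3, 3.1]
finger_gap: 0.0429
gripper_force: 14.8
```

Request:
{"op": "step_arm", "data": {
  "plan": "0.51 0 0 0.02 0 0 0; 0.52 0 0 0.03 0 0 0; 0.54 0 0 0.03 0 0 0; 0.57 0 0 0 0 0 0; 0.62 0 0 0 0 0 0"
}}

```text
time_s: 31.22
tcp_pos: [0.5278, 0.0715, 0.0844]
ee_rot: [0.195, 0.981, -0.0, -0.0]
contact_force: [0.6, -0.3, 0.8]
finger_gap: 0.053
gripper_force: 0.0
```

Request:
{"op": "step_arm", "data": {
  "plan": "0.7 0 0 0 0 0 0; 0.8 0 0 0 0 0 0; 0.9 0 0 0 0 0 0; 1 0 0 0 0 0 0; 1 0 0 0 0 0 0"
}}

```text
time_s: 31.85
tcp_pos: [0.528, 0.0716, 0.0847]
ee_rot: [0.195, 0.981, -0.0, 0.0]
contact_force: [0.6, 0.7, 0.3]
finger_gap: 0.0857
gripper_force: 0.0
```

Request:
{"op": "step_arm", "data": {
  "plan": "1 0 0 -0.5 0 0 0; 1 0 0 -2 0 0 0; 1 0 0 -5 0 0 0; 1 0 0 -9 0 0 0; 1 0 0 -12 0 0 0"
}}

```text
time_s: 32.48
tcp_pos: [0.5289, 0.0716, 0.2078]
ee_rot: [0.195, 0.981, 0.0, 0.002]
contact_force: [0.8, 0.2, -0.0]
finger_gap: 0.0855
gripper_force: 0.0
```

Run:
```python
from h import *
st();p,d=ctrl.snapshot("scene");cv2.imwrite("pics/s9.png",cv2.resize(p[140:300,190:430,::-1],None,fx=3,fy=3))
W=cloud(d,ctrl.camera_model("scene"));h=cv2.cvtColor(p,cv2.COLOR_RGB2HSV)
k=(h[...,0]>=20)&(h[...,0]<32)&(h[...,1]>130)&(np.hypot(W[...,0]-.4945,W[...,1]-.289)<.05);print('plate',k.sum(),np.round(W[k].mean(0)*1000) if k.any() else '')
k=(np.hypot(W[...,0]-.5275,W[...,1]-.071)<.04)&(W[...,2]>.1)&(W[...,2]<.15);print('tongs',rect(W[k]),np.percentile(W[k][:,2],98))
```

```text
t 32.48 tcp [528.9  71.6 207.8] psi 67.5 zaxis [ 0.003  0.    -1.   ] F [ 0.8  0.2 -0. ] gap 85.5 gf 0.0
plate 54 [494. 290.  33.]
tongs (array([529.1,  72.8]), array([45. , 26.6]), 74.4) 0.1383037130776825
```

View pics/s9.png

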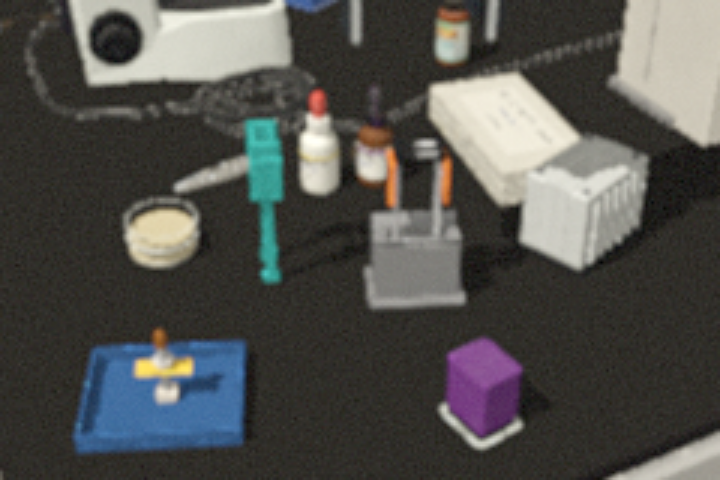

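The scene crop shows the lamp upright in the tray at (162,370), the orange tongs standing in their stand at (418,180), and the bystanders unmoved.

```bash
python3 -c "
from rig import ctrl
print(ctrl.finish_job())"
```

```text
the job is handed in; nothing more can be done
None
```

The lamp stands upright in the blue tray, the orange tongs are back upright in their stand, nothing else was moved, and the job was handed in at about 32.5 s of the 67 s allowed.

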